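Exchange two check weights and load the counter scale

ROBOT

A 6-joint arm with a two-finger parallel gripper is mounted at the origin on the work surface. World frame = base frame: x ahead of the robot, y to its left, z up, the work surface at z = 0. Lengths are in m, angles in rad, forces in N, time in s.
With the tool pointing down it reaches from about 0.4 to 0.825 m from the base axis. Payload 7 kg.
Tool frame: the origin (TCP) lies at the very end of the fingers, on their centre line; the grasp point (between the pads) lies 19 mm behind it (tcp_to_grasp is the distance from the TCP to the grasp point, in m); x points along the fingers, z is the direction in which the jaws open and shut, and the axes are right-handed (so a half turn about x gives the same grasp; the last joint's range is limited). The gripper opens to 88 mm and grips with 3 to 60 N. Pads are 19 mm wide; open, the fingers measure 130 mm over their backs; the gripper's body (78 mm by 193 mm) begins 47 mm behind the grasp point.
Start: joints at [-0.901, 0.359, 0.012, 0, -1.224, -0.288], TCP at [0.251, -0.626, 0.227] pointing down, gripper open.
Joint ranges: [-3.07, 3.07], [-1.43, 2.12], [-1.02, 1.25], [-3.03, 1.67], [-3.05, -0], [-3.03, 3.03]. Speed limits (rad/s): [2.39, 2.39, 3.01, 3.14, 3.14, 3.14].

INTERFACE

Orientations are given as [roll, pitch, yaw] about the fixed x, y, z axes, in that order (R = Rz(yaw) Ry(pitch) Rx(roll)).
In Python, from station import get_state, grab_frame, job_done, tcp_to_grasp gives the robot as it stands. The module is installed in compiled form; this text tells all that it offers.
- The arm moves only by the shell command python3 -m crank 'ROWS' [FORCE]. ROWS is JSON, a list of rows, each a list of 7 numbers: the shift along the tool's x, y, z in m, then the turn, a rotation vector about the tool's x, y, z in rad, then the opening, from 0 (shut) to 1 (fully open). In form: [[x, y, z, wx, wy, wz, fingers], ...]. A call has 1 to 10 rows; each row is the pose to reach, as a shift and turn from the pose commanded when the call began, along the tool's axes at that moment; what a row does not reach only later rows make up. A row lasts 1/8 s, in which the tool goes at most 62.5 mm and 10.7 degrees, less where a joint would pass 70% of its speed; a pose out of reach is approached as far as the arm can. A call with a gripper value outside its range is refused whole. The fingers move at their own pace and stop on an object; FORCE is the grip in N (left out, the last holds). Time passes only in rows, so rows that repeat a pose let the fingers close. It gives the time, the measured TCP pose, the force and the opening at its end, in the units of the state.
- get_state(): the state, without advancing time (a new reading comes with each control period).
- grab_frame(name): name is "scene" or "top" or "wrist"; returns a dict with "pixels" (384x512x3 uint8, red, green, blue), "vfov" (degrees; the focal length in pixels is half the picture's height over the tangent of half this angle, whatever the lens; pixels are square), "cx", "cy" (the principal point, pixels), "extrinsics" (4x4, takes a point from world to camera coordinates). Camera axes: x right, y up, looking along -z (the intrinsics and any distortion apply to the point x, -y, -z); pixel columns grow to the right and rows downward; lengths in m; the calibration is good to about 2 mm. A picture is of the moment at which its call begins. There is no depth.
- job_done(): hands the job in, once; it reports no verdict.
The state is a dict: "t": time; "q": joint angles; "qd": joint speeds; "joint_efforts": joint torques, N m; "eef_pos": TCP position; "ee_rot": TCP orientation; "force": force on the tool from outside, world axes, zero at the start; "moment": the same for the moment, N m; "width": finger opening in m.
Only numpy, scipy, OpenCV 4.12 (cv2) and the standard library are available. Lean on these libraries where they do the work, as an engineer would, in place of code of your own. Each camera call takes 0.05 s, during which the arm holds its last target.

TASK

The round and the six-sided check weight stand on each other's cork pads: exchange them, parking one on a free spot on the way (the scale's empty pan will do), so that each stands upright in the middle of the pad with its own outline. Only then move the square block weight from the square pad to the middle of the scale's pan, upright and alone there. Set them down gently without dropping or tipping any, let go of all of them, and leave the hand stamp, the tape roll and the box of small weights where they are.

Things in the scene. Friction and masses are not known exactly. Their poses are not given: they have to be found in the camera images.
- round_c (a point): the round check weight: brass, loose, about 450 g; a cylinder 42 mm in diameter and 40 mm high with a thin neck and a 28 mm knob on top, 62 mm high in all. This point is on its axis half-way up, 31 mm above its underside; z is up. At the start it stands in the middle of the six-sided pad.
- hex_c (a point): the six-sided check weight: dark iron, loose, about 500 g; a plain hexagonal prism 44 mm across flats (51 mm across corners), 46 mm high, flat top. This point is on its axis half-way up, 23 mm above its underside; z is up; one pair of flats faces its +x and -x (corners on +y and -y). At the start it stands in the middle of the round pad.
- block_c (a point): the square block weight: bright steel, loose, about 520 g; a block 40 x 40 mm and 40 mm high with a bar handle 10 mm wide standing over its top along its x axis, 58 mm high in all. This point is on its axis half-way up, 29 mm above its underside; z is up, side faces look to its x and y. At the start it stands in the middle of the square pad.
- pad_round: the round pad: plain cork disc 94 mm in diameter, 5 mm thick, flat, fixed to the counter. Origin: centre of its underside, at counter height.
- pad_hex: the six-sided pad: plain cork hexagon 86 mm across flats, 5 mm thick, flat, fixed. Origin: centre of its underside, at counter height.
- pad_square: the square pad: plain cork square 86 x 86 mm, 5 mm thick, flat, fixed. Origin: centre of its underside, at counter height. It stays empty at the end.
- pan_c (a point): the counter scale's pan: a flat square steel plate 200 x 200 mm whose top is 72 mm above the counter, rigid and fixed, with a ring of short dark marks 88 mm in diameter round its middle; empty at the start. This point is the middle of the pan's top; x and y run along its edges. A display console, up to 95 mm above the counter, lies along its +x edge, from 100 to 175 mm from the middle.
- small_box: bystander: open wooden box 90 x 90 mm, 39 mm high with the small brass weights in it, loose; leave it. Origin: centre of its underside.
- stamp: bystander: dark wooden hand stamp, 32 mm in diameter, 56 mm high, standing loose among the pads; leave it. Origin: centre of its underside.
- tape: bystander: roll of tape, 94 mm in diameter, 45 mm high, lying flat, loose; leave it. Origin: centre of its underside.
Mind the look-alikes: they are no part of the job. Leave any blue look-alike of the part that bears block_c alone. What is shaped like the part that bears hex_c but turquoise is not meant.

How it is judged:
On the way:
1. the round and the six-sided weight stand upright in the middle of their own pads, while the square block weight is not yet on the scale (horizontal distance between round_c and pad_round below 0.015 m and z of round_c in the frame of pad_round between 0.03 and 0.042 m and angle between each of round_c, hex_c's own z axis and vertical below 0.1 rad and horizontal distance between hex_c and pad_hex below 0.015 m and z of hex_c in the frame of pad_hex between 0.022 and 0.034 m and horizontal distance between block_c and pan_c above 0.12 m), for 0.2 s.
At the end, for the whole second after the job is handed in: the round weight stands upright on the round pad and the six-sided weight on the six-sided pad, each within 15 mm of the pad's middle, and the square block weight stands upright on the scale's pan within 15 mm of its middle; all at rest (horizontal distance between round_c and pad_round below 0.015 m and z of round_c in the frame of pad_round between 0.03 and 0.042 m and angle between each of round_c, hex_c, block_c's own z axis and vertical below 0.1 rad and horizontal distance between hex_c and pad_hex below 0.015 m and z of hex_c in the frame of pad_hex between 0.022 and 0.034 m and horizontal distance between block_c and pan_c below 0.015 m and z of block_c in the frame of pan_c between 0.023 and 0.035 m and linear speed of each of weight_round, weight_hex, weight_block below 0.02 m/s); the robot touches nothing.
It fails at once if a weight is tipped over (angle between any of round_c, hex_c, block_c's own z axis and vertical above 0.6 rad).
It fails at once if the box of small weights is shifted by more than 20 mm (distance of small_box from where it was at the start of the episode above 0.02 m).
It fails at once if the hand stamp is shifted by more than 20 mm (distance of stamp from where it was at the start of the episode above 0.02 m).
It fails at once if the tape roll is shifted by more than 20 mm (distance of tape from where it was at the start of the episode above 0.02 m).
It fails at once if a weight is dropped or slammed down on its place (faster than 0.5 m/s close above a pad or the pan) ((horizontal distance between round_c and pan_c below 0.04 m and z of round_c in the frame of pan_c below 0.071 m and linear speed of weight_round above 0.5 m/s) or (horizontal distance between hex_c and pan_c below 0.04 m and z of hex_c in the frame of pan_c below 0.063 m and linear speed of weight_hex above 0.5 m/s) or (horizontal distance between block_c and pan_c below 0.04 m and z of block_c in the frame of pan_c below 0.069 m and linear speed of weight_block above 0.5 m/s) or (horizontal distance between round_c and pad_round below 0.04 m and z of round_c in the frame of pad_round below 0.076 m and linear speed of weight_round above 0.5 m/s) or (horizontal distance between hex_c and pad_hex below 0.04 m and z of hex_c in the frame of pad_hex below 0.068 m and linear speed of weight_hex above 0.5 m/s)).
It also fails if it takes over 102 s, if anything falls off the work surface, if the arm or the gripper's body presses on something with over 40 N, if the wrist force passes 120 N, or if a joint passes its speed limit or range.

## Working session

There is one attempt and no reset: what is moved stays moved. The work goes in short steps, Python scripts to look and compute and a shell command to move; the robot and the scene stay as the last step left them, time stands still between calls to the robot, and variables do not carry over. Pictures are saved under pics/ and viewed, and the job is handed in when it is done.

```bash
mkdir -p pics; ls; python3 - <<'E'
from station import *
import cv2,numpy as np
s=get_state();print({k:np.round(v,4).tolist() for k,v in s.items()})
print(tcp_to_grasp if not callable(tcp_to_grasp) else tcp_to_grasp())
for n in ["scene","top","wrist"]:
    f=grab_frame(n);cv2.imwrite(f"pics/{n}0.png",f["pixels"][...,::-1]);print(n,{k:(np.round(v,4).tolist() if k!="pixels" else 0) for k,v in f.items()})
E
```

```text
pics
{'t': 0.0, 'q': [-0.9009, 0.3594, 0.011, -0.0004, -1.2241, -0.2881], 'qd': [-0.0005, 0.0002, -0.0002, -0.0006, -0.0008, -0.0019], 'joint_efforts': [0.001, -58.272, 29.3049, 6.9973, 0.0067, -0.0002], 'eef_pos': [0.2513, -0.6259, 0.2256], 'ee_rot': [0.0759, 1.5691, 2.0284], 'force': [0.4028, 0.1376, 0.3175], 'moment': [-0.0, 0.0264, -0.0302], 'width': 0.0876}
0.0188
scene {'pixels': 0, 'vfov': 48.2606, 'cx': 249.3319, 'cy': 189.4594, 'extrinsics': [[0.8462, 0.5327, -0.0105, -0.421], [-0.31, 0.5082, 0.8035, 0.0932], [0.4334, -0.6767, 0.5951, -1.3515], [0.0, 0.0, 0.0, 1.0]]}
top {'pixels': 0, 'vfov': 57.0052, 'cx': 257.4927, 'cy': 198.257, 'extrinsics': [[0.0041, -1.0, -0.0038, -0.0372], [0.9788, 0.0033, 0.2047, -0.5472], [-0.2047, -0.0045, 0.9788, -0.9451], [0.0, 0.0, 0.0, 1.0]]}
wrist {'pixels': 0, 'vfov': 64.2613, 'cx': 250.6392, 'cy': 189.7945, 'extrinsics': [[-0.3733, 0.9277, 0.0027, 0.6733], [-0.8905, -0.3575, -0.2813, 0.0352], [-0.26, -0.1074, 0.9596, -0.3904], [0.0, 0.0, 0.0, 1.0]]}
```

View pics/scene0.png

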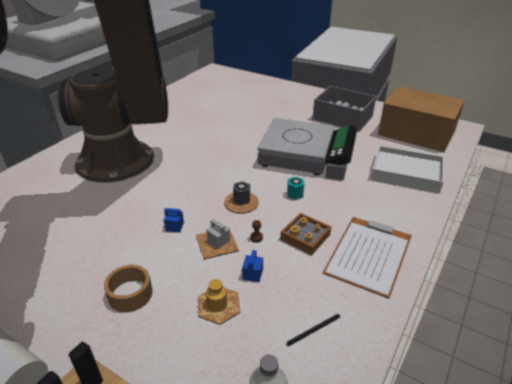

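View pics/top0.png

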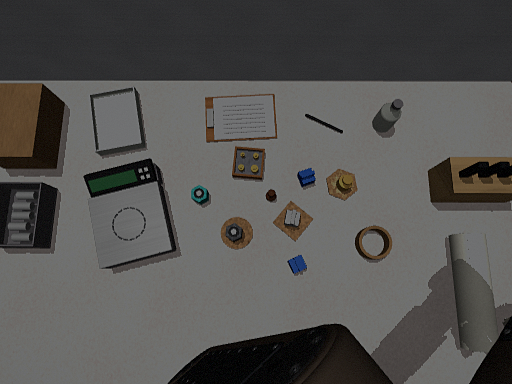

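View pics/wrist0.png

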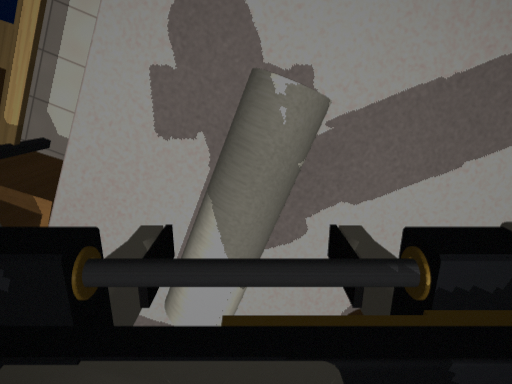

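The scene view shows:

| Thing | Scene (px) | Top (px) |
|---|---|---|
| Iron hex on the round pad | 241,195 | 236,233 |
| Brass round weight on the hex pad | 216,295 | 344,184 |
| Steel block on the square pad | 218,236 | 292,217 |
| Scale ring | 297,136 | 129,224 |
| Stamp | 257,231 | 271,195 |

The look-alikes are two blue blocks (scene 173,219 and 253,266) and one turquoise hex (scene 295,187). The colours fit the description: the iron hex, steel block and brass round each stand on a cork pad, and the look-alikes don't. I'll confirm this in an enlarged crop and measure.

```bash
cat > h.py <<'E'
import numpy as np,cv2
from station import *
def cam(n):
    f=grab_frame(n); f["bgr"]=f["pixels"][...,::-1].copy()
    f["f"]=192/np.tan(np.radians(f["vfov"])/2); return f
def ray(f,u,v,z):
    E=f["extrinsics"];R=E[:3,:3];o=-R.T@E[:3,3]
    d=R.T@np.array([(u-f["cx"])/f["f"],-(v-f["cy"])/f["f"],-1.])
    return o+d*(z-o[2])/d[2]
def proj(f,p):
    E=f["extrinsics"];c=E[:3,:3]@np.asarray(p,float)+E[:3,3]
    return np.array([f["cx"]+f["f"]*c[0]/-c[2], f["cy"]-f["f"]*c[1]/-c[2]])
E
python3 - <<'E'
from h import *
f=cam("top")
b=f["bgr"]; c=b[130:280,80:370]
cv2.imwrite("pics/topcrop.png",np.clip(cv2.resize(c,None,fx=2.75,fy=2.75,interpolation=cv2.INTER_CUBIC)*1.5,0,255).astype(np.uint8))
hsv=cv2.cvtColor(b,cv2.COLOR_BGR2HSV)
for (u,v) in [(225,240),(280,222),(335,192),(236,224),(352,190),(129,224),(344,180),(215,260)]: print((u,v),hsv[v,u])
m=((hsv[...,0]>6)&(hsv[...,0]<26)&(hsv[...,1]>70)&(hsv[...,2]>50)).astype(np.uint8)
n,l,st,ce=cv2.connectedComponentsWithStats(m)
for i in range(1,n):
    if st[i,4]>100: print(st[i],ce[i].round(1),ray(f,*ce[i],.005).round(4))
E
```

```text
(225, 240) [ 15 127 108]
(280, 222) [ 14 126  97]
(335, 192) [ 15 132  91]
(236, 224) [20 15 51]
(352, 190) [ 21 103 114]
(129, 224) [ 45   5 108]
(344, 180) [ 20 148 119]
(215, 260) [ 38   9 114]
[   0   83   42   74 2753] [ 18.4 118. ] [0.8129 0.7168 0.005 ]
[205  94  72  48 471] [231.2 118.6] [0.8127 0.0483 0.005 ]
[232 146  33  32 227] [248.5 161.9] [ 0.6713 -0.007   0.005 ]
[ 450  157   62   36 1503] [478.8 176.3] [ 0.6281 -0.7018  0.005 ]
[326 169  31  31 611] [341.5 183.6] [ 0.604  -0.2871  0.005 ]
[273 201  40  40 594] [292.8 221.2] [ 0.4896 -0.139   0.005 ]
[221 217  32  32 555] [237.4 232.6] [0.4555 0.0234 0.005 ]
[359 226  33  33 293] [375.1 242. ] [ 0.4295 -0.3767  0.005 ]
```

View pics/topcrop.png

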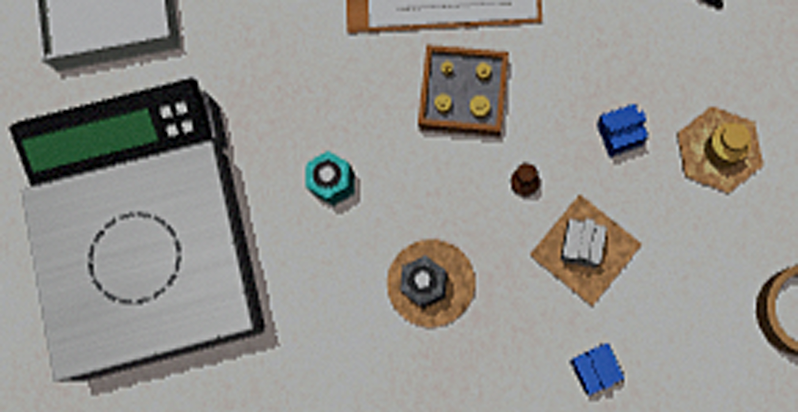

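Identities confirmed: the iron hex with a pale top is on the round pad, the steel block is on the diamond-lying square pad, and the brass round is on the hex pad. The blue and turquoise copies stand off the pads. Next I'll work out pad centres from hulls, the ring, weight tops and neighbours.

```bash
python3 - <<'E'
from h import *
f=cam("top"); b=f["bgr"]; hsv=cv2.cvtColor(b,cv2.COLOR_BGR2HSV)
m=((hsv[...,0]>6)&(hsv[...,0]<26)&(hsv[...,1]>70)&(hsv[...,2]>50)).astype(np.uint8)
n,l,st,ce=cv2.connectedComponentsWithStats(m)
for i in range(1,n):
    if 200<st[i,4]<700:
        pts=np.argwhere(l==i)[:,::-1].astype(np.float32)
        W=np.array([ray(f,u,v,.005)[:2] for u,v in cv2.convexHull(pts)[:,0]],np.float32)
        M=cv2.moments(W); c,r=cv2.minEnclosingCircle(W); R=cv2.minAreaRect(W)
        print(ce[i].round(),"hull cen",(M['m10']/M['m00'],M['m01']/M['m00']),"circ",np.round(c,4),round(r,4),"rect",np.round(R[0],4),np.round(R[1],4),R[2])
# ring
sub=np.zeros_like(m); sub[200:248,105:153]=1
d=((hsv[...,2]<70)&(sub>0))
p=np.argwhere(d)[:,::-1]
W=np.array([ray(f,u,v,.072)[:2] for u,v in p],np.float32); c,r=cv2.minEnclosingCircle(W)
e=cv2.fitEllipse(W);print("ring",len(p),c,r,e)
# steel top, hex
for nm,mm,z in [("turq",(hsv[...,0]>75)&(hsv[...,0]<100)&(hsv[...,1]>120),.046),("blue",(hsv[...,0]>100)&(hsv[...,0]<130)&(hsv[...,1]>120),.03),("stampdark",(hsv[...,2]<75)&(np.hypot(*(np.mgrid[:384,:512]-np.array([195,271])[:,None,None]))<14),.03)]:
    n,l,st,ce=cv2.connectedComponentsWithStats(mm.astype(np.uint8))
    for i in range(1,n):
        if st[i,4]>40: print(nm,st[i],ce[i].round(1),ray(f,*ce[i],z).round(3))
f=cam("scene");b=f["bgr"];c=b[110:330,100:350];cv2.imwrite("pics/sc.png",cv2.resize(c,None,fx=2.7,fy=2.7,interpolation=cv2.INTER_CUBIC))
for nm,p in dict(hexpad=(.604,-.287,.005),sq=(.4896,-.139,.005),rd=(.4555,.0234,.005)).items(): print(nm,proj(f,p))
print(proj(f,[*W.mean(0),.072]))
E
```

```text
[231. 119.] hull cen (0.8181558391696846, 0.02020305765758655) circ [0.8181 0.0211] 0.131 rect [0.8181 0.0201] [0.15   0.2205] 3.3160221576690674
[249. 162.] hull cen (0.6727968331739168, -0.005956387675246738) circ [ 0.673  -0.0051] 0.0636 rect [ 0.6728 -0.0059] [0.0931 0.0921] 84.69001007080078
[341. 184.] hull cen (0.6036144464489912, -0.28646561593389375) circ [ 0.6038 -0.2867] 0.0479 rect [ 0.6036 -0.2863] [0.0947 0.0851] 68.49522399902344
[293. 221.] hull cen (0.49264352186420596, -0.13850717983152663) circ [ 0.4923 -0.1381] 0.0583 rect [ 0.4926 -0.1386] [0.0862 0.0858] 50.530887603759766
[237. 233.] hull cen (0.4561045686673296, 0.026429199303175346) circ [0.4558 0.0265] 0.0471 rect [0.4561 0.0262] [0.0908 0.0909] 0.4180620312690735
[375. 242.] hull cen (0.4301173240075036, -0.37671316924612447) circ [ 0.4304 -0.3767] 0.0485 rect [ 0.43   -0.3767] [0.0925 0.094 ] 0.20805910229682922
ring 121 (0.47219955921173096, 0.31973981857299805) 0.04676315188407898 ((0.4723535180091858, 0.3192458152770996), (0.08850184828042984, 0.0888727679848671), 88.47631072998047)
turq [191 185  18  19 169] [200.1 195. ] [0.559 0.13  0.046]
blue [298 168  17  19 228] [306.  176.8] [ 0.618 -0.178  0.03 ]
blue [288 255  19  19 209] [296.8 263.9] [ 0.365 -0.146  0.03 ]
stampdark [266 189  11  13 109] [270.9 195.5] [ 0.561 -0.074  0.03 ]
hexpad [219.15250875 302.7102077 ]
sq [216.09877335 240.93246706]
rd [240.82468065 201.24057177]
[297.159641   134.98268944]
```

View pics/sc.png

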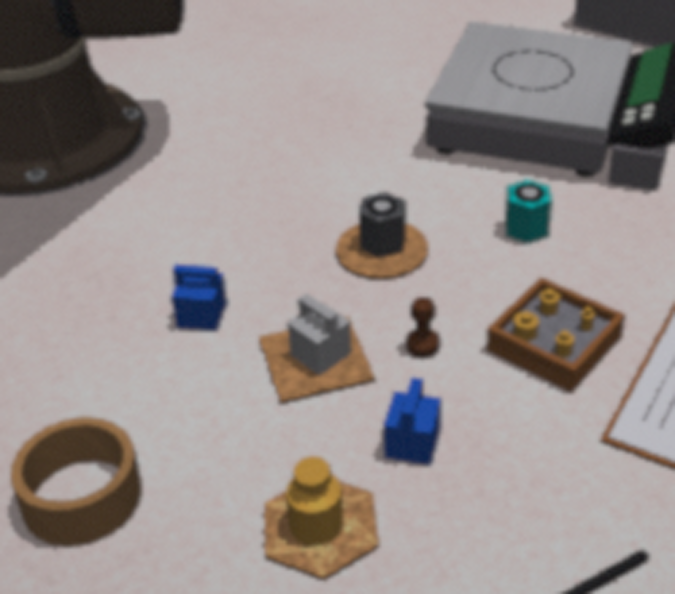

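```bash
cat >> h.py <<'E'
from scipy.spatial.transform import Rotation as Ro
def plan(x,y,z,jaw=None):
    """rows target: shift & turn in tool axes; jaw = world angle(deg) of jaw line, nearest equiv mod 180"""
    s=get_state();R=Ro.from_euler('xyz',s["ee_rot"]).as_matrix();p=s["eef_pos"]
    print("pos",np.round(p,4),"jawdeg",round(np.degrees(np.arctan2(R[1,2],R[0,2])),2),"q",np.round(s["q"],2),"t",round(s["t"],2),"w",round(s["width"],4),"F",np.round(s["force"],1))
    sh=R.T@(np.array([x,y,z])-p)
    rv=np.zeros(3)
    if jaw is not None:
        cur=np.degrees(np.arctan2(R[1,2],R[0,2])); d=(jaw-cur+90)%180-90
        j=np.radians(cur+d); Z=np.array([np.cos(j),np.sin(j),0]);X=np.array([0,0,-1.]);Y=np.cross(Z,X)
        rv=Ro.from_matrix(R.T@np.c_[X,Y,Z]).as_rotvec()
    print("shift",sh.round(4),"rot",rv.round(4),"deg",np.degrees(rv).round(1))
E
python3 - <<'E'
from h import *
f=cam("wrist");E=f["extrinsics"];c=-E[:3,:3].T@E[:3,3]
s=get_state();R=Ro.from_euler('xyz',s["ee_rot"]).as_matrix()
print("cam pos",c,"in tool",R.T@(c-s["eef_pos"]),"view dir tool",R.T@(-E[2,:3]),"tcp px",proj(f,s["eef_pos"]))
print(R.round(3))
plan(.456,.026,.25)
E
```

```text
cam pos [ 0.1812468  -0.65411098  0.3832492 ] in tool [-0.15691263  0.07550431  0.0003938 ] view dir tool [ 0.95958968 -0.28139873  0.00155171] tcp px [249.44175539 240.14419048]
[[-0.    -0.928 -0.373]
 [ 0.    -0.373  0.928]
 [-1.     0.     0.   ]]
pos [ 0.2514 -0.6263  0.2263] jawdeg 111.87 q [-0.9   0.36  0.01 -0.   -1.22 -0.29] t 0.35 w 0.0876 F [0.1 0.3 0.8]
shift [-0.0235 -0.4329  0.5291] rot [0. 0. 0.] deg [0. 0. 0.]
```

```bash
python3 -m crank '[[0.02,-0.43,0.529,0,0,0,1],[0.02,-0.43,0.529,0,0,0,1],[0.02,-0.43,0.529,0,0,0,1],[0.02,-0.43,0.529,0,0,0,1],[0.02,-0.43,0.529,0,0,0,1],[0.02,-0.43,0.529,0,0,0,1],[0.02,-0.43,0.529,0,0,0,1],[0.02,-0.43,0.529,0,0,0,1],[0.02,-0.43,0.529,0,0,0,1],[0.02,-0.43,0.529,0,0,0,1]]'; python3 -m crank '[[0,0,0,0,0,0,1],[0,0,0,0,0,0,1]]'; python3 - <<'E'
from h import *
plan(.456,.026,.2)
f=cam("wrist");cv2.imwrite("pics/w1.png",f["bgr"])
print(proj(f,(.456,.026,.051)))
E
```

```text
t: 1.6
eef_pos: [0.4368, -0.0275, 0.2088]
ee_rot: [-1.639, 1.569, 0.315]
force: [1.2, -1.3, 0.6]
width: 0.088
t: 1.85
eef_pos: [0.4363, -0.0295, 0.2082]
ee_rot: [1.457, 1.57, -2.872]
force: [-1.0, 0.1, 0.0]
width: 0.0876
pos [ 0.4363 -0.0295  0.2082] jawdeg 111.96 q [ 0.39 -0.03 -0.51 -0.   -1.09 -1.57] t 1.85 w 0.0876 F [-1.   0.1  0. ]
shift [ 0.0082 -0.039   0.0441] rot [0. 0. 0.] deg [0. 0. 0.]
[290.23958744 209.51284464]
```

View pics/w1.png

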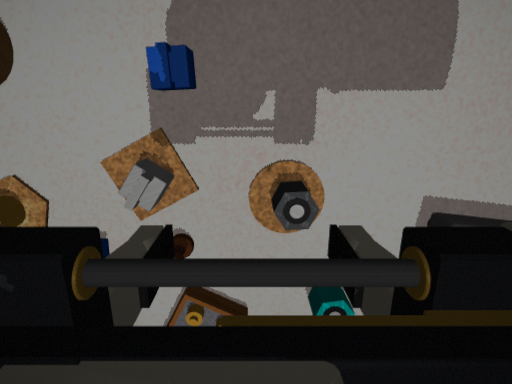

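The wrist view shows the hex top at about (296,208), with one flat pair roughly left-right in the picture. The round pad is centred near (287,196). Now I'll measure both.

```bash
python3 - <<'E'
from h import *
f=cam("wrist");b=f["bgr"]
c=b[150:245,235:345];cv2.imwrite("pics/w1c.png",np.clip(cv2.resize(c,None,fx=6,fy=6,interpolation=cv2.INTER_CUBIC)*1.5,0,255).astype(np.uint8))
hsv=cv2.cvtColor(b,cv2.COLOR_BGR2HSV)
cork=((hsv[...,0]>5)&(hsv[...,0]<26)&(hsv[...,1]>70)&(hsv[...,2]>50))
n,l,st,ce=cv2.connectedComponentsWithStats(cork.astype(np.uint8))
for i in range(1,n):
    if st[i,4]>400:
        pts=np.argwhere(l==i)[:,::-1].astype(np.float32)
        W=np.array([ray(f,u,v,.005)[:2] for u,v in cv2.convexHull(pts)[:,0]],np.float32)
        M=cv2.moments(W); q,r=cv2.minEnclosingCircle(W);R=cv2.minAreaRect(W)
        print(ce[i].round(),(round(M['m10']/M['m00'],4),round(M['m01']/M['m00'],4)),np.round(q,4),round(r,4),R)
print(hsv[208,270:325:2,2]); print(hsv[185:240:2,285,2])
E
```

```text
[153. 169.] (0.4932, -0.1373) [ 0.4931 -0.1377] 0.0601 ((0.4932011365890503, -0.13723362982273102), (0.0856868177652359, 0.087130606174469), 50.4521369934082)
[281. 191.] (0.4568, 0.0268) [0.457 0.027] 0.0472 ((0.45664146542549133, 0.02701811119914055), (0.09214850515127182, 0.09312193840742111), 21.886362075805664)
[ 26. 202.] (0.5853, -0.2734) [ 0.5858 -0.274 ] 0.0372 ((0.5833647847175598, -0.2716158926486969), (0.07162823528051376, 0.050268590450286865), 40.76920700073242)
[125 123  24  37  56  58  64  36  27  28  21 133 136 136 137 141 140  56
  27  26  34  70  63  63  53 128 127 142]
[ 11  15  16  14  52  68  76  67  69  59  37  28  28  27  26  31  32  51
  56  55  56  59  84 115 137 142 143 143]
```

View pics/w1c.png

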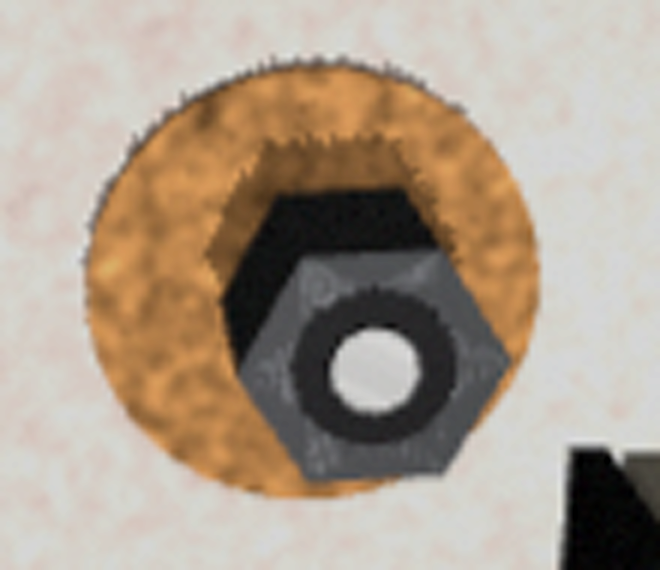

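```bash
python3 - <<'E'
from h import *
f=cam("wrist")
P=np.array([ray(f,235+x/6,150+y/6,.051)[:2] for x,y in [(303,258),(440,248),(510,360),(440,475),(310,480),(240,365)]])
print(P.round(4),P.mean(0),ray(f,235+375/6,150+370/6,.051))
d=P-P.mean(0);a=np.degrees(np.arctan2(d[:,1],d[:,0]));print("corner ang",a.round(1),"mod60",(a%60).round(1),"r",np.hypot(*d.T).round(4))
plan(.457,.027,.014,0)
E
```

```text
[[0.4407 0.0125]
 [0.4299 0.0345]
 [0.4445 0.0553]
 [0.4698 0.053 ]
 [0.4797 0.031 ]
 [0.4636 0.01  ]] [0.45469204 0.03273772] [0.45537145 0.03328167 0.051     ]
corner ang [-124.7  175.9  114.4   53.3   -3.9  -68.5] mod60 [55.3 55.9 54.4 53.3 56.1 51.5] r [0.0246 0.0249 0.0248 0.0253 0.0251 0.0244]
pos [ 0.4362 -0.0308  0.2083] jawdeg 111.78 q [ 0.38 -0.03 -0.51  0.   -1.09 -1.57] t 2.0 w 0.0871 F [-0.7 -0.2 -0.5]
shift [ 0.1943 -0.0408  0.0459] rot [-1.1907 -0.     -0.    ] deg [-68.2  -0.   -0. ]
```

```bash
python3 - <<'E'
from h import *
f=cam("top"); print(ray(f,80+423/2.75-.4,130+280/2.75-.4,.051))
plan(.455,.0325,.12,84.4)
E
```

```text
[0.45362877 0.0317592  0.051     ]
pos [ 0.4363 -0.0308  0.2083] jawdeg 111.76 q [ 0.38 -0.03 -0.51  0.   -1.09 -1.57] t 2.05 w 0.0877 F [-0.3 -0.4 -0.5]
shift [ 0.0883 -0.0408  0.0519] rot [4.775e-01 0.000e+00 2.000e-04] deg [27.4  0.   0. ]
```

Both views put the hex axis at about (0.4545, 0.0325).

```bash
python3 -m crank '[[0.03,-0.02,0.025,0.17,0,0,1],[0.06,-0.041,0.052,0.33,0,0,1],[0.088,-0.041,0.052,0.477,0,0,1],[0.088,-0.041,0.052,0.477,0,0,1],[0.088,-0.041,0.052,0.477,0,0,1]]'; python3 - <<'E'
from h import *
plan(.4545,.0325,.014,84.4)
f=cam("wrist");cv2.imwrite("pics/w2.png",f["bgr"])
E
```

```text
t: 2.68
eef_pos: [0.4557, 0.0332, 0.1212]
ee_rot: [-1.424, 1.57, 0.054]
force: [-0.3, 0.0, -0.4]
width: 0.0876
pos [0.4557 0.0332 0.1212] jawdeg 84.66 q [ 0.51  0.1  -0.6   0.   -0.87 -2.17] t 2.67 w 0.0876 F [-0.3  0.  -0.4]
shift [ 0.1072  0.0013 -0.0008] rot [0.0046 0.0001 0.0009] deg [0.3 0.  0.1]
```

View pics/w2.png

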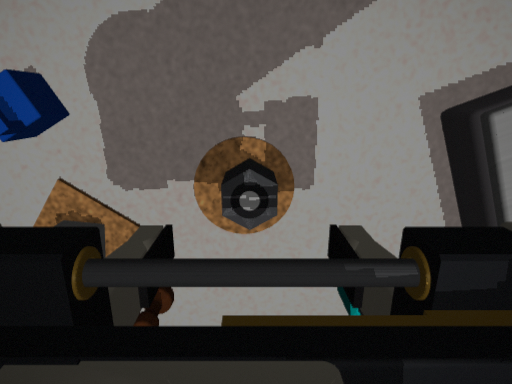

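Hex sits centred between the jaws with its flats square to them (250,200). Going down and gripping.

```bash
python3 -m crank '[[0.05,0.001,-0.001,0.005,0,0,1],[0.09,0.001,-0.001,0.005,0,0,1],[0.107,0.001,-0.001,0.005,0,0,1],[0.107,0.001,-0.001,0.005,0,0,1],[0.107,0.001,-0.001,0.005,0,0,0],[0.107,0.001,-0.001,0.005,0,0,0],[0.107,0.001,-0.001,0.005,0,0,0],[0.107,0.001,-0.001,0.005,0,0,0],[0.107,0.001,-0.001,0.005,0,0,0],[0.107,0.001,-0.001,0.005,0,0,0]]' 30; python3 -m crank '[[0,0,0,0,0,0,0],[0,0,0,0,0,0,0]]'; python3 - <<'E'
from h import *
plan(.472,.3193,.2)
E
```

```text
t: 3.98
eef_pos: [0.454, 0.0328, 0.0134]
ee_rot: [2.561, 1.57, -2.251]
force: [-1.8, -1.4, 5.1]
width: 0.044
t: 4.22
eef_pos: [0.454, 0.0328, 0.0134]
ee_rot: [2.475, 1.57, -2.338]
force: [-1.1, -1.0, 4.8]
width: 0.0438
pos [0.454  0.0328 0.0134] jawdeg 84.27 q [ 0.51  0.27 -0.72  0.   -0.58 -2.18] t 4.22 w 0.0438 F [-1.1 -1.   4.8]
shift [-0.1867  0.0108  0.2868] rot [0. 0. 0.] deg [0. 0. 0.]
```

```bash
python3 -m crank '[[-0.01,0,0,0,0,0,0],[-0.04,0,0,0,0,0,0],[-0.08,0,0,0,0,0,0],[-0.12,0.002,0.03,-0.1,0,0,0],[-0.15,0.004,0.07,-0.2,0,0,0],[-0.15,0.006,0.11,-0.3,0,0,0],[-0.15,0.008,0.16,-0.4,0,0,0],[-0.15,0.01,0.21,-0.48,0,0,0],[-0.15,0.011,0.25,-0.48,0,0,0],[-0.15,0.011,0.287,-0.48,0,0,0]]' ; python3 -m crank '[[0,0,0,0,0,0,0],[0,0,0,0,0,0,0]]'; python3 - <<'E'
from h import *
plan(.472,.3193,.082)
f=cam("wrist");cv2.imwrite("pics/w3.png",f["bgr"])
E
```

```text
t: 5.48
eef_pos: [0.471, 0.3208, 0.1628]
ee_rot: [1.641, 1.569, -2.692]
force: [1.1, 0.2, -4.1]
width: 0.0435
t: 5.72
eef_pos: [0.4711, 0.319, 0.1626]
ee_rot: [1.865, 1.569, -2.467]
force: [-0.5, -0.7, -4.6]
width: 0.0439
pos [0.4711 0.319  0.1626] jawdeg 111.76 q [ 0.94  0.24 -0.31 -0.   -1.02 -2.13] t 5.72 w 0.0439 F [-0.5 -0.7 -4.6]
shift [ 0.0806 -0.0011  0.    ] rot [0. 0. 0.] deg [0. 0. 0.]
```

View pics/w3.png

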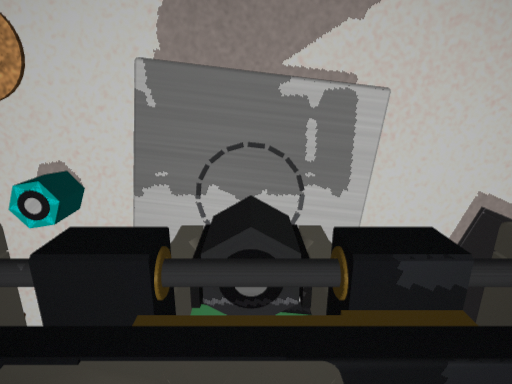

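```bash
python3 -m crank '[[0.03,-0.001,0,0,0,0,0],[0.055,-0.001,0,0,0,0,0],[0.07,-0.001,0,0,0,0,0],[0.076,-0.001,0,0,0,0,0],[0.079,-0.001,0,0,0,0,0],[0.081,-0.001,0,0,0,0,0],[0.081,-0.001,0,0,0,0,0]]'; python3 -c "
from h import *
f=cam('wrist');plan(.4715,.319,.0804);print(ray(f,250,193,.072))"
```

```text
t: 6.65
eef_pos: [0.473, 0.3202, 0.0827]
ee_rot: [-1.066, 1.57, 0.885]
force: [-0.3, 0.3, -5.0]
width: 0.0438
pos [0.473  0.3202 0.0827] jawdeg 111.77 q [ 0.94  0.32 -0.4   0.   -0.84 -2.13] t 6.7 w 0.044 F [ 0.4 -1.1 -4.8]
shift [ 0.0023  0.0018 -0.0006] rot [0. 0. 0.] deg [0. 0. 0.]
[0.45018967 0.31137743 0.072     ]
```

```bash
python3 -m crank '[[0.001,0,0,0,0,0,0],[0.002,0,0,0,0,0,0],[0.003,0,0,0,0,0,0],[0.003,0,0,0,0,0,0]]'
```

```text
t: 7.2
eef_pos: [0.4729, 0.3201, 0.0804]
ee_rot: [-1.46, 1.57, 0.491]
force: [-5.4, -1.7, 6.3]
width: 0.0438
```

Contact: force went from −5 to +6 N at the expected height. Releasing slowly, then lifting straight up.

```bash
python3 -m crank '[[0,0,0,0,0,0,0.6],[0,0,0,0,0,0,1],[0,0,0,0,0,0,1],[0,0,0,0,0,0,1],[-0.03,0,0,0,0,0,1],[-0.08,0,0,0,0,0,1],[-0.12,0,0,0,0,0,1],[-0.12,0,0,0,0,0,1]]'; python3 - <<'E'
from h import *
f=cam("top");b=f["bgr"];cv2.imwrite("pics/t2.png",np.clip(cv2.resize(b[130:290,60:380],None,fx=2.5,fy=2.5,interpolation=cv2.INTER_CUBIC)*1.4,0,255).astype(np.uint8))
plan(.604,-.2865,.2)
E
```

```text
t: 8.2
eef_pos: [0.4743, 0.3214, 0.203]
ee_rot: [-1.137, 1.564, 0.814]
force: [-1.1, 0.8, -0.6]
width: 0.0877
pos [0.4733 0.3206 0.2007] jawdeg 111.76 q [ 0.94  0.21 -0.26 -0.   -1.1  -2.13] t 8.25 w 0.0879 F [-0.7 -0.4 -1.1]
shift [-0.0007  0.1036 -0.6123] rot [0. 0. 0.] deg [0. 0. 0.]
```

View pics/t2.png

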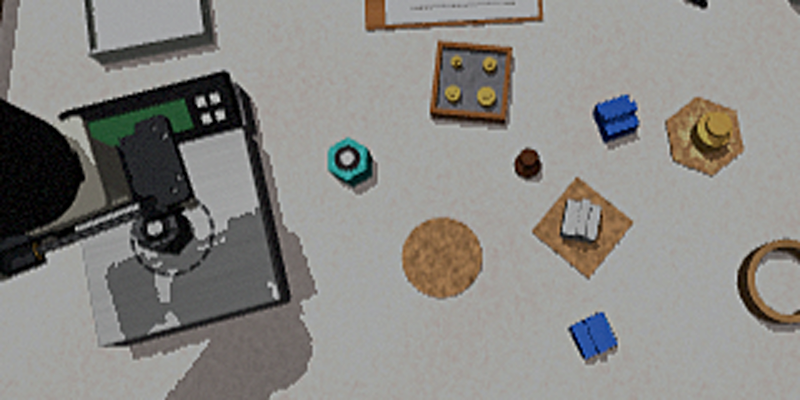

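Hex stands on the pan inside the ring and the round pad is bare. Moving over the round weight, turning the jaws away from the blue copy.

```bash
python3 -m crank '[[0,0.01,-0.06,-0.08,0,0,1],[0,0.02,-0.122,-0.16,0,0,1],[0,0.03,-0.183,-0.24,0,0,1],[0,0.04,-0.244,-0.32,0,0,1],[0,0.05,-0.306,-0.4,0,0,1],[0,0.06,-0.367,-0.48,0,0,1],[0,0.07,-0.428,-0.56,0,0,1],[0,0.08,-0.49,-0.66,0,0,1],[0,0.092,-0.55,-0.66,0,0,1],[0,0.103,-0.612,-0.66,0,0,1]]'; python3 -m crank '[[0,0,0,0,0,0,1],[0,0,0,0,0,0,1]]'; python3 - <<'E'
from h import *
plan(.604,-.2865,.12,150)
f=cam("wrist");cv2.imwrite("pics/w4.png",f["bgr"])
np.savez("w4.npz",**{k:f[k] for k in ("f","cx","cy","extrinsics","bgr")})
b=f["bgr"];hsv=cv2.cvtColor(b,cv2.COLOR_BGR2HSV)
f=cam("top");b=f["bgr"];hsv=cv2.cvtColor(b,cv2.COLOR_BGR2HSV)
m=((hsv[...,0]>6)&(hsv[...,0]<26)&(hsv[...,1]>70)&(hsv[...,2]>50)).astype(np.uint8)
n,l,st,ce=cv2.connectedComponentsWithStats(m)
for i in range(1,n):
    if st[i,4]>200: print(st[i],ce[i].round(1),ray(f,*ce[i],.005).round(4))
E
```

```text
t: 9.5
eef_pos: [0.6034, -0.288, 0.1974]
ee_rot: [0.235, 1.568, 2.845]
force: [1.3, 0.3, 0.6]
width: 0.0876
t: 9.75
eef_pos: [0.603, -0.2863, 0.1973]
ee_rot: [0.223, 1.568, 2.833]
force: [0.7, 0.4, 0.3]
width: 0.0877
pos [ 0.603  -0.2863  0.1973] jawdeg 149.5 q [-0.15  0.37 -0.04 -0.   -1.16 -0.38] t 9.75 w 0.0877 F [0.7 0.4 0.3]
shift [ 0.0773 -0.0004 -0.0012] rot [-0.0088  0.0029 -0.0006] deg [-0.5  0.2 -0. ]
[  208    26   135   312 15478] [281.4 192.5] [ 0.576  -0.1063  0.005 ]
[417  29  76  68 424] [461.1  59.1] [ 1.0213 -0.6931  0.005 ]
[353  40  63  28 626] [382.8  50.9] [ 1.0507 -0.4416  0.005 ]
[347  72  70  28 717] [381.9  85.6] [ 0.9265 -0.4302  0.005 ]
[   0   84   43   73 2745] [ 18.4 118.3] [0.8119 0.7164 0.005 ]
[ 428  157   84   45 2849] [468.5 181.8] [ 0.6109 -0.6687  0.005 ]
[359 226  33  33 322] [375.6 242.4] [ 0.4284 -0.3782  0.005 ]
[ 196  343  125   41 2463] [253.5 364.2] [ 0.0976 -0.026   0.005 ]
[  0 363  62  21 508] [ 24.4 376.6] [0.0635 0.5934 0.005 ]
```

View pics/w4.png

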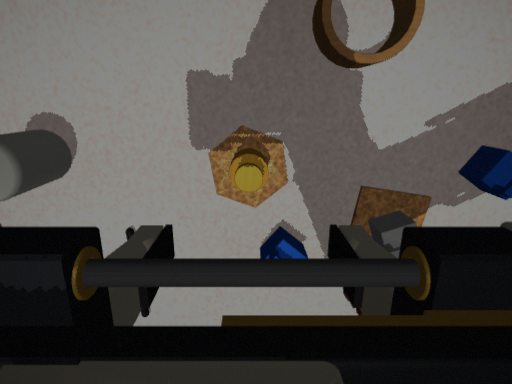

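The round weight's knob shows at (249,177) on the hex pad (249,167), and the blue copy is at (284,245), off the jaw line. Measuring.

```bash
python3 - <<'E'
from h import *
f=dict(np.load("w4.npz"));b=f["bgr"]
cv2.imwrite("pics/w4c.png",np.clip(cv2.resize(b[115:215,200:300],None,fx=6,fy=6,interpolation=cv2.INTER_CUBIC)*1.3,0,255).astype(np.uint8))
hsv=cv2.cvtColor(b,cv2.COLOR_BGR2HSV)
kn=((hsv[...,0]>=20)&(hsv[...,0]<32)&(hsv[...,1]>110)&(hsv[...,2]>90)); kn[:115]=0;kn[215:]=0;kn[:,:200]=0;kn[:,300:]=0
n,l,st,ce=cv2.connectedComponentsWithStats(kn.astype(np.uint8));i=1+st[1:,4].argmax();print(st[i],ce[i],ray(f,*ce[i],.067))
c=((hsv[...,0]>5)&(hsv[...,0]<32)&(hsv[...,1]>70)&(hsv[...,2]>30));n,l,st,ce=cv2.connectedComponentsWithStats(c.astype(np.uint8))
i=l[150,230];print(st[i]);pts=np.argwhere(l==i)[:,::-1].astype(np.float32)
W=np.array([ray(f,u,v,.005)[:2] for u,v in cv2.convexHull(pts)[:,0]],np.float32);M=cv2.moments(W)
print(M['m10']/M['m00'],M['m01']/M['m00'],cv2.minEnclosingCircle(W),cv2.minAreaRect(W))
E
```

```text
[ 229  154   41   38 1021] [248.57786484 173.75024486] [ 0.60057798 -0.29308438  0.067     ]
[ 209  126   79   82 4606]
0.6048316136644488 -0.28687006926906883 ((0.6049178242683411, -0.2865370512008667), 0.04893156513571739) ((0.6045204401016235, -0.28680214285850525), (0.08597275614738464, 0.09722832590341568), 38.78462219238281)
```

View pics/w4c.png

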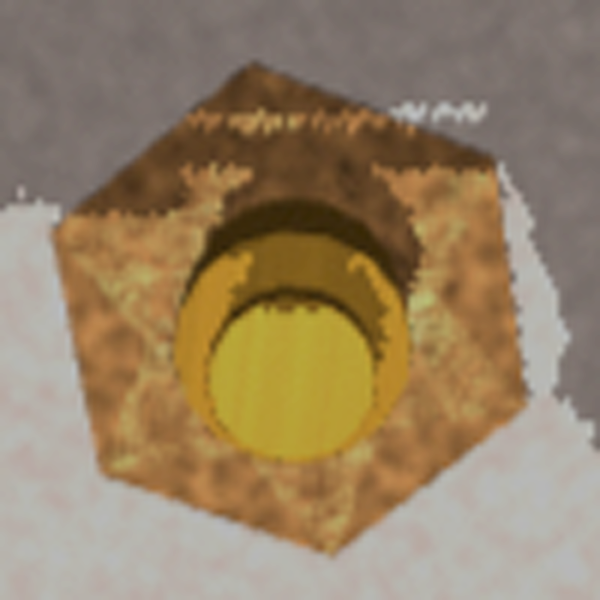

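```bash
python3 - <<'E'
from h import *
f=dict(np.load("w4.npz"))
print(ray(f,248.4,178.6,.067),ray(f,248.7,172.4,.045))
plan(.6045,-.2905,.013,150)
E
```

```text
[ 0.60317904 -0.28901822  0.067     ] [ 0.60244721 -0.28979926  0.045     ]
pos [ 0.6036 -0.2852  0.1986] jawdeg 149.62 q [-0.15  0.36 -0.04 -0.   -1.16 -0.38] t 9.85 w 0.0878 F [-0.5  1.2  0.4]
shift [ 0.1856  0.0041 -0.0037] rot [-0.0065  0.0012 -0.0002] deg [-0.4  0.1 -0. ]
```

```bash
python3 -m crank '[[0.05,0.004,-0.0015,0,0,0,1],[0.1,0.004,-0.0015,0,0,0,1],[0.14,0.004,-0.0015,0,0,0,1],[0.165,0.004,-0.0015,0,0,0,1],[0.18,0.004,-0.0015,0,0,0,1],[0.184,0.004,-0.0015,0,0,0,1],[0.184,0.004,-0.0015,0,0,0,1],[0.184,0.004,-0.0015,0,0,0,0],[0.184,0.004,-0.0015,0,0,0,0],[0.184,0.004,-0.0015,0,0,0,0]]' 30; python3 -m crank '[[0,0,0,0,0,0,0],[0,0,0,0,0,0,0],[0,0,0,0,0,0,0],[0,0,0,0,0,0,0]]';  python3 - <<'E'
from h import *
plan(.4562,.0267,.12,112)
E
```

```text
t: 11.1
eef_pos: [0.6034, -0.2905, 0.0157]
ee_rot: [-2.734, 1.57, -0.124]
force: [-0.1, -0.2, -0.0]
width: 0.0634
t: 11.6
eef_pos: [0.6031, -0.2904, 0.0153]
ee_rot: [0.325, 1.571, 2.935]
force: [-1.6, 0.2, 0.9]
width: 0.0415
pos [ 0.6031 -0.2904  0.0153] jawdeg 149.57 q [-0.16  0.54 -0.23 -0.   -0.8  -0.37] t 11.6 w 0.0415 F [-1.6  0.2  0.9]
shift [-0.1047 -0.199   0.2873] rot [ 6.557e-01  2.000e-04 -1.000e-04] deg [37.6  0.  -0. ]
```

```bash
python3 -m crank '[[-0.01,0,0,0,0,0,0],[-0.04,0,0,0,0,0,0],[-0.08,0,0,0,0,0,0],[-0.12,-0.02,0.03,0,0,0,0],[-0.13,-0.05,0.072,0,0,0,0],[-0.13,-0.08,0.116,0,0,0,0],[-0.13,-0.11,0.16,0,0,0,0],[-0.13,-0.145,0.21,0,0,0,0],[-0.13,-0.175,0.253,0,0,0,0],[-0.13,-0.199,0.287,0,0,0,0]]'; python3 -m crank '[[0,0,0,0,0,0,0],[0,0,0,0,0,0,0]]'; python3 - <<'E'
from h import *
plan(.4562,.0267,.0165)
f=cam("wrist");cv2.imwrite("pics/w5.png",f["bgr"])
E
```

```text
t: 12.85
eef_pos: [0.4552, 0.0281, 0.1457]
ee_rot: [-1.631, 1.57, 0.981]
force: [1.3, 0.9, -2.5]
width: 0.0416
t: 13.1
eef_pos: [0.4565, 0.0267, 0.1456]
ee_rot: [-2.109, 1.57, 0.502]
force: [-0.9, 0.4, -3.7]
width: 0.0411
pos [0.4565 0.0267 0.1456] jawdeg 149.63 q [ 0.49  0.07 -0.57 -0.   -0.93 -1.02] t 13.1 w 0.0411 F [-0.9  0.4 -3.7]
shift [0.1291 0.0002 0.0003] rot [0. 0. 0.] deg [0. 0. 0.]
```

View pics/w5.png

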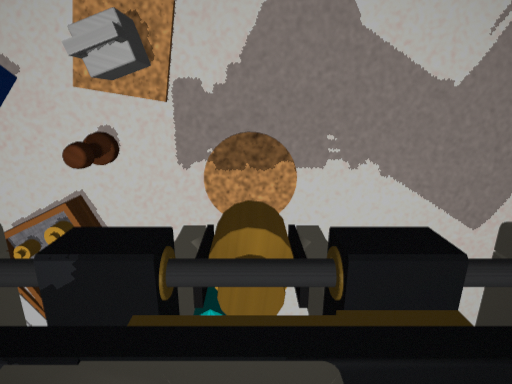

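The round weight hangs upright and squarely over the bare round pad (250,175). Lowering slowly.

```bash
python3 -m crank '[[0.04,0,0,0,0,0,0],[0.08,0,0,0,0,0,0],[0.105,0,0,0,0,0,0],[0.118,0,0,0,0,0,0],[0.124,0,0,0,0,0,0],[0.127,0,0,0,0,0,0],[0.129,0,0,0,0,0,0],[0.13,0,0,0,0,0,0],[0.131,0,0,0,0,0,0],[0.131,0,0,0,0,0,0]]'
```

```text
t: 14.4
eef_pos: [0.4568, 0.0268, 0.0151]
ee_rot: [-2.336, 1.57, 0.275]
force: [-2.5, 0.5, 5.9]
width: 0.0415
```

```bash
python3 -m crank '[[0,0,0,0,0,0,0.6],[0,0,0,0,0,0,1],[0,0,0,0,0,0,1],[0,0,0,0,0,0,1],[-0.03,0,0,0,0,0,1],[-0.08,0,0,0,0,0,1],[-0.14,0,0,0,0,0,1],[-0.19,0,0,0,0,0,1],[-0.19,0,0,0,0,0,1]]'; python3 - <<'E'
from h import *
f=cam("wrist");cv2.imwrite("pics/w6.png",f["bgr"]);print(proj(f,(.4563,.0267,.067)),proj(f,(.4563,.0267,.045)))
plan(.473,.3202,.2,112)
E
```

```text
t: 15.52
eef_pos: [0.4587, 0.0274, 0.2085]
ee_rot: [-2.241, 1.563, 0.37]
force: [-0.3, -0.4, -0.9]
width: 0.0875
[252.80434312 175.37664818] [252.7562768  170.39112173]
pos [0.4573 0.027  0.206 ] jawdeg 149.57 q [ 0.49  0.01 -0.48 -0.   -1.08 -1.02] t 15.57 w 0.0873 F [-0.9  0.4 -1.1]
shift [ 0.0067 -0.2607  0.135 ] rot [ 0.6558 -0.0009  0.0042] deg [37.6 -0.1  0.2]
```

View pics/w6.png

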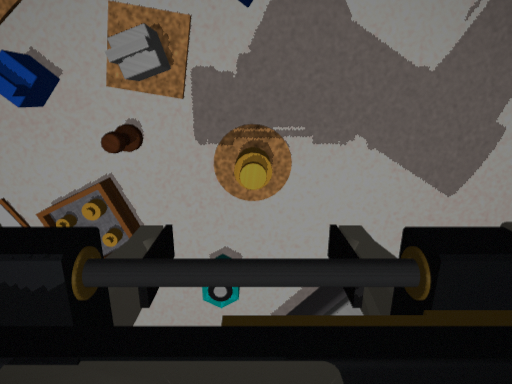

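Knob at (253,176) matches the predicted (252.8,175.4), so the round weight is centred on its pad. Back to the hex on the pan.

```bash
python3 -m crank '[[0.006,-0.05,0.026,0.13,0,0,1],[0.006,-0.1,0.052,0.26,0,0,1],[0.006,-0.15,0.078,0.39,0,0,1],[0.006,-0.2,0.104,0.52,0,0,1],[0.006,-0.24,0.124,0.656,0,0,1],[0.006,-0.261,0.135,0.66,0,0,1],[0.006,-0.261,0.135,0.66,0,0,1],[0.006,-0.261,0.135,0.66,0,0,1]]'; python3 - <<'E'
from h import *
f=cam("wrist");cv2.imwrite("pics/w7.png",f["bgr"]);print(proj(f,(.4729,.3201,.118)))
plan(.4729,.3201,.0804,111.77)
E
```

```text
t: 16.58
eef_pos: [0.4719, 0.3189, 0.1975]
ee_rot: [2.021, 1.569, -2.311]
force: [-0.1, -0.2, 0.1]
width: 0.0873
[250.66632562 198.83790282]
pos [0.472  0.3188 0.1978] jawdeg 111.76 q [ 0.94  0.21 -0.27 -0.   -1.1  -2.13] t 16.62 w 0.0879 F [-0.1  0.6  0.7]
shift [ 0.1174 -0.0014  0.0009] rot [-0.0001 -0.0004 -0.001 ] deg [-0.  -0.  -0.1]
```

View pics/w7.png

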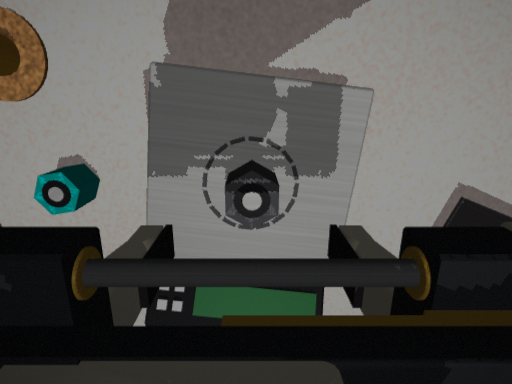

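Hex dot at (251,200), as predicted (250.7,199), and the ring centre is at about (251,183). Gripping again.

```bash
python3 -c "
from h import *
f=cam('wrist');hsv=cv2.cvtColor(f['bgr'],cv2.COLOR_BGR2HSV);print(ray(f,(204+298)/2,(137+228)/2,.072))"
python3 -m crank '[[0.04,-0.001,0.001,0,0,0,1],[0.08,-0.001,0.001,0,0,0,1],[0.105,-0.001,0.001,0,0,0,1],[0.117,-0.001,0.001,0,0,0,1],[0.117,-0.001,0.001,0,0,0,1],[0.117,-0.001,0.001,0,0,0,0],[0.117,-0.001,0.001,0,0,0,0],[0.117,-0.001,0.001,0,0,0,0],[0.117,-0.001,0.001,0,0,0,0],[0.117,-0.001,0.001,0,0,0,0]]' 30; python3 -m crank '[[0,0,0,0,0,0,0],[0,0,0,0,0,0,0],[0,0,0,0,0,0,0]]';  python3 - <<'E'
from h import *
plan(.6043,-.2867,.16)
E
```

```text
[0.47167823 0.31982702 0.072     ]
t: 17.92
eef_pos: [0.4728, 0.321, 0.0814]
ee_rot: [2.739, 1.57, -1.594]
force: [0.0, 0.2, 0.6]
width: 0.0441
t: 18.3
eef_pos: [0.4728, 0.3211, 0.0814]
ee_rot: [2.786, 1.571, -1.547]
force: [0.6, -2.3, 4.5]
width: 0.0438
pos [0.4728 0.3211 0.0814] jawdeg 111.76 q [ 0.94  0.33 -0.4   0.   -0.84 -2.13] t 18.3 w 0.0438 F [ 0.6 -2.3  4.5]
shift [-0.0785  0.1033 -0.6132] rot [0. 0. 0.] deg [0. 0. 0.]
```

```bash
python3 -m crank '[[-0.01,0,0,0,0,0,0],[-0.04,0,0,0,0,0,0],[-0.08,0.003,-0.02,-0.05,0,0,0],[-0.1,0.012,-0.07,-0.13,0,0,0],[-0.1,0.021,-0.125,-0.21,0,0,0],[-0.1,0.03,-0.18,-0.3,0,0,0],[-0.1,0.04,-0.24,-0.39,0,0,0],[-0.1,0.05,-0.3,-0.48,0,0,0],[-0.1,0.06,-0.36,-0.57,0,0,0],[-0.1,0.07,-0.42,-0.66,0,0,0]]'; python3 - <<'E'
from h import *
plan(.6043,-.2867,.12,149.6)
E
```

```text
t: 19.55
eef_pos: [0.5634, -0.0962, 0.1812]
ee_rot: [-0.758, 1.57, 1.856]
force: [1.2, 0.3, -5.6]
width: 0.0435
pos [ 0.5634 -0.0962  0.1812] jawdeg 149.75 q [ 0.17  0.22 -0.28 -0.   -1.06 -0.7 ] t 19.55 w 0.0435 F [ 1.2  0.3 -5.6]
shift [ 0.061   0.144  -0.1313] rot [0.0027 0.0006 0.0005] deg [0.2 0.  0. ]
```

```bash
python3 -m crank '[[0,0.036,-0.032,0,0,0,0],[0.02,0.075,-0.067,0,0,0,0],[0.04,0.11,-0.1,0,0,0,0],[0.06,0.135,-0.123,0,0,0,0],[0.06,0.144,-0.131,0,0,0,0],[0.06,0.144,-0.131,0,0,0,0],[0.06,0.144,-0.131,0,0,0,0]]'; python3 - <<'E'
from h import *
plan(.6043,-.2867,.0144,149.6)
f=cam("wrist");cv2.imwrite("pics/w8.png",f["bgr"])
E
```

```text
t: 20.42
eef_pos: [0.6038, -0.2843, 0.1219]
ee_rot: [-2.394, 1.57, 0.217]
force: [-0.3, -0.3, -5.2]
width: 0.0441
pos [ 0.6038 -0.2843  0.1219] jawdeg 149.61 q [-0.15  0.42 -0.14 -0.   -1.01 -0.38] t 20.43 w 0.0441 F [-0.3 -0.3 -5.2]
shift [ 0.1075  0.0019 -0.0015] rot [ 0.0002 -0.0007  0.0006] deg [ 0. -0.  0.]
```

View pics/w8.png

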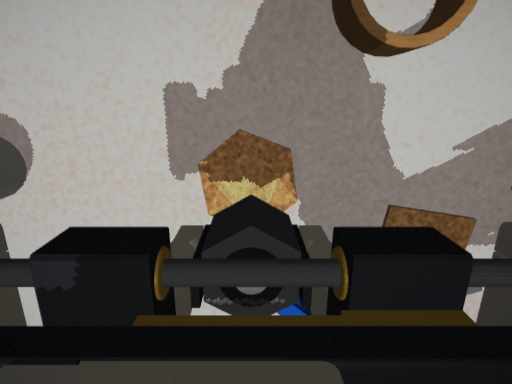

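The hex hangs over the hex pad (248,185). The blue copy is visible at (290,312), away from the finger line. Lowering.

```bash
python3 -m crank '[[0.04,0.002,-0.0015,0,0,0,0],[0.07,0.002,-0.0015,0,0,0,0],[0.09,0.002,-0.0015,0,0,0,0],[0.1,0.002,-0.0015,0,0,0,0],[0.104,0.002,-0.0015,0,0,0,0],[0.106,0.002,-0.0015,0,0,0,0],[0.107,0.002,-0.0015,0,0,0,0],[0.107,0.002,-0.0015,0,0,0,0]]'
```

```text
t: 21.48
eef_pos: [0.6041, -0.2878, 0.0148]
ee_rot: [-2.769, 1.57, -0.159]
force: [0.3, -0.4, -4.9]
width: 0.0438
```

```bash
python3 -m crank '[[0.001,0,0,0,0,0,0],[0.0015,0,0,0,0,0,0],[0.0015,0,0,0,0,0,0]]'
```

```text
t: 21.85
eef_pos: [0.6041, -0.2878, 0.0144]
ee_rot: [-3.086, 1.57, -0.475]
force: [-4.0, 2.6, 6.7]
width: 0.0438
```

Seated (+6.7 N). Releasing and rising.

```bash
python3 -m crank '[[0,0,0,0,0,0,0.6],[0,0,0,0,0,0,1],[0,0,0,0,0,0,1],[0,0,0,0,0,0,1],[-0.03,0,0,0,0,0,1],[-0.08,0,0,0,0,0,1],[-0.14,0,0,0,0,0,1],[-0.19,0,0,0,0,0,1],[-0.19,0,0,0,0,0,1]]'; python3 - <<'E'
from h import *
f=cam("wrist");cv2.imwrite("pics/w9.png",f["bgr"]);print(proj(f,(.6043,-.2867,.051)))
plan(.4925,-.138,.2)
E
```

```text
t: 22.98
eef_pos: [0.6063, -0.2886, 0.2083]
ee_rot: [-2.906, 1.562, -0.295]
force: [-1.0, 0.2, -0.7]
width: 0.0877
[254.13154057 174.6074024 ]
pos [ 0.6048 -0.288   0.2052] jawdeg 149.57 q [-0.15  0.36 -0.03  0.   -1.17 -0.38] t 23.02 w 0.0876 F [-0.6 -0.6 -0.9]
shift [ 0.0046 -0.0724  0.1728] rot [0. 0. 0.] deg [0. 0. 0.]
```

View pics/w9.png

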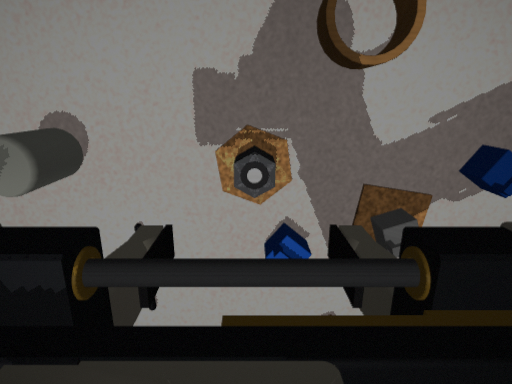

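Hex dot at (255,176) vs predicted (254,175): centred. Now to the block.

```bash
python3 -m crank '[[0.0,-0.02,0.05,0,0,0,1],[0,-0.045,0.105,0,0,0,1],[0,-0.065,0.155,0,0,0,1],[0,-0.072,0.173,0,0,0,1],[0,-0.072,0.173,0,0,0,1],[0,-0.072,0.173,0,0,0,1]]'; python3 - <<'E'
from h import *
f=cam("wrist");cv2.imwrite("pics/w10.png",f["bgr"])
np.savez("w10.npz",**{k:f[k] for k in ("f","cx","cy","extrinsics","bgr")})
u,v=proj(f,(.4925,-.138,.045)).astype(int);print(u,v)
cv2.imwrite("pics/w10c.png",np.clip(cv2.resize(f["bgr"][v-50:v+50,u-50:u+50],None,fx=6,fy=6,interpolation=cv2.INTER_CUBIC)*1.2,0,255).astype(np.uint8))
plan(.4925,-.138,.2)
E
```

```text
t: 23.78
eef_pos: [0.4917, -0.1384, 0.2024]
ee_rot: [1.043, 1.57, -2.629]
force: [-0.2, -0.2, -0.0]
width: 0.0875
249 175
pos [ 0.4917 -0.1386  0.2022] jawdeg 149.54 q [ 0.11  0.11 -0.38  0.   -1.09 -0.64] t 23.82 w 0.0875 F [-0.4  0.1 -0. ]
shift [ 0.0022 -0.0009 -0.0004] rot [0. 0. 0.] deg [0. 0. 0.]
```

View pics/w10c.png

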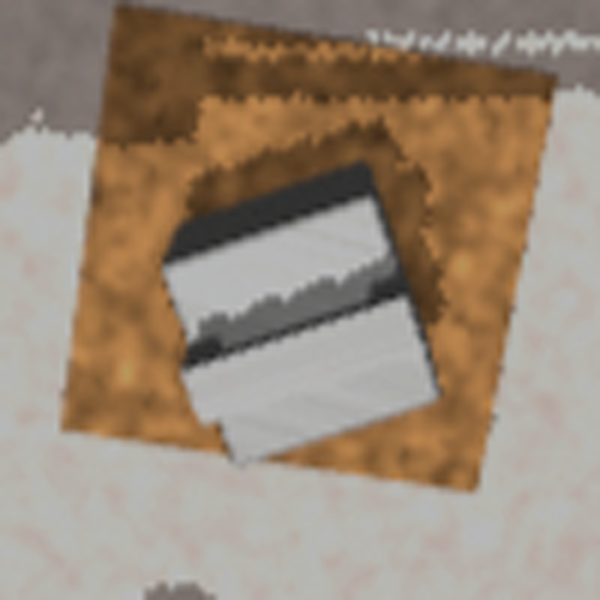

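View pics/w10.png

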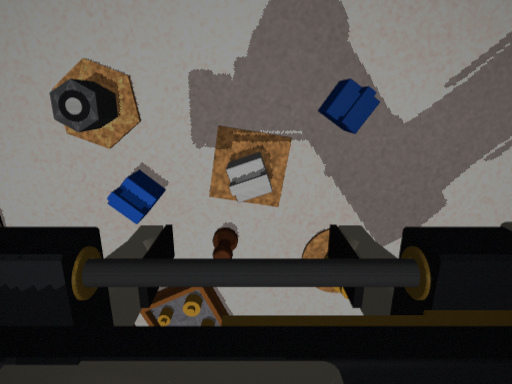

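```bash
python3 - <<'E'
from h import *
f=dict(np.load("w10.npz"))
P=np.array([ray(f,199+x/6,125+y/6,.045)[:2] for x,y in [(163,265),(375,195),(440,400),(240,463)]])
e=np.roll(P,-1,0)-P;print(P.round(4),P.mean(0),np.hypot(*e.T),np.degrees(np.arctan2(e[:,1],e[:,0])))
H=np.array([ray(f,199+x/6,125+y/6,.063)[:2] for x,y in [(183,367),(405,292)]]);e=H[1]-H[0];print(H,np.hypot(*e),np.degrees(np.arctan2(e[1],e[0])))
E
```

```text
[[ 0.5107 -0.1561]
 [ 0.4725 -0.1481]
 [ 0.4809 -0.11  ]
 [ 0.5179 -0.1179]] [ 0.49554195 -0.13303206] [0.03902542 0.03897977 0.03783132 0.03885162] [ 168.13118046   77.56065509  -12.07265689 -100.67980316]
[[ 0.51375504 -0.14222228]
 [ 0.47525073 -0.13461643]] 0.03924831865267303 168.82607087405424
```

Block top corners give 39 mm sides, centre (0.4955,−0.133), axis 168.3°. The handle edge gives the same centre and angle. I'll grip along the handle direction at 168°.

```bash
python3 -c "
from h import *
plan(.4955,-.133,.015,168.4)"
```

```text
pos [ 0.4917 -0.1386  0.2022] jawdeg 149.54 q [ 0.11  0.11 -0.38  0.   -1.09 -0.64] t 23.82 w 0.0875 F [-0.4  0.1 -0. ]
shift [ 0.1872 -0.0069 -0.0005] rot [-0.3291  0.0006 -0.0005] deg [-18.9   0.   -0. ]
```

```bash
python3 -m crank '[[0.03,-0.007,-0.0005,-0.16,0,0,1],[0.06,-0.007,-0.0005,-0.329,0,0,1],[0.08,-0.007,-0.0005,-0.329,0,0,1],[0.08,-0.007,-0.0005,-0.329,0,0,1]]'; python3 - <<'E'
from h import *
plan(.4955,-.133,.015,168.4)
f=cam("wrist");cv2.imwrite("pics/w11.png",f["bgr"])
E
```

```text
t: 24.32
eef_pos: [0.4943, -0.1331, 0.1208]
ee_rot: [0.3, 1.567, -3.045]
force: [-1.1, 0.6, 1.3]
width: 0.0876
pos [ 0.4943 -0.1331  0.1208] jawdeg 168.33 q [ 0.12  0.19 -0.48 -0.   -0.9  -0.32] t 24.32 w 0.0876 F [-1.1  0.6  1.3]
shift [ 0.1058 -0.0004 -0.0016] rot [-0.0012  0.0041 -0.0013] deg [-0.1  0.2 -0.1]
```

View pics/w11.png

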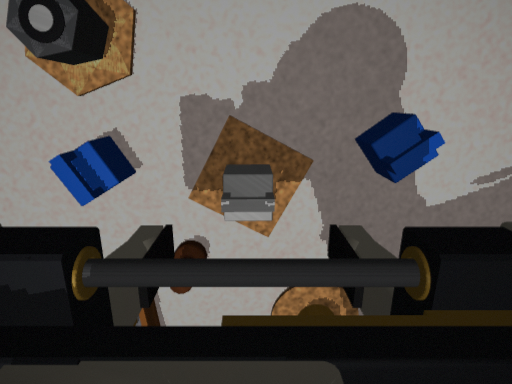

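The block is square between the jaws (248,192), and the stamp (185,268) is off to the side and clear of the fingers. Going down to grip.

```bash
python3 -m crank '[[0.04,0,-0.001,0,0,0,1],[0.08,0,-0.001,0,0,0,1],[0.1,0,-0.001,0,0,0,1],[0.106,0,-0.001,0,0,0,1],[0.106,0,-0.001,0,0,0,1],[0.106,0,-0.001,0,0,0,0],[0.106,0,-0.001,0,0,0,0],[0.106,0,-0.001,0,0,0,0],[0.106,0,-0.001,0,0,0,0],[0.106,0,-0.001,0,0,0,0]]' 30; python3 -m crank '[[0,0,0,0,0,0,0],[0,0,0,0,0,0,0],[0,0,0,0,0,0,0]]';  python3 - <<'E'
from h import *
plan(.4719,.3196,.16)
E
```

```text
t: 25.62
eef_pos: [0.4961, -0.1324, 0.0168]
ee_rot: [-2.703, 1.571, 0.237]
force: [0.0, 1.5, -0.5]
width: 0.0433
t: 26.0
eef_pos: [0.4963, -0.1324, 0.0168]
ee_rot: [-2.905, 1.57, 0.034]
force: [-0.6, 0.3, 0.9]
width: 0.0396
pos [ 0.4963 -0.1324  0.0168] jawdeg 168.43 q [ 0.12  0.34 -0.59  0.   -0.64 -0.32] t 26.0 w 0.0396 F [-0.6  0.3  0.9]
shift [-0.1432 -0.438   0.1145] rot [0. 0. 0.] deg [0. 0. 0.]
```

```bash
python3 -m crank '[[-0.01,0,0,0,0,0,0],[-0.04,0,0,0,0,0,0],[-0.09,0,0,0,0,0,0],[-0.14,-0.01,0.003,0,0,0,0],[-0.16,-0.05,0.013,0,0,0,0],[-0.16,-0.11,0.029,0,0,0,0],[-0.16,-0.17,0.044,0,0,0,0],[-0.16,-0.23,0.06,0,0,0,0],[-0.16,-0.29,0.076,0,0,0,0],[-0.16,-0.35,0.091,0,0,0,0]]'; python3 -m crank '[[0,-0.04,0.01,0,0,0,0],[0,-0.07,0.018,0,0,0,0],[0,-0.085,0.022,0,0,0,0],[0,-0.085,0.022,0,0,0,0],[0,-0.085,0.022,0,0,0,0]]'; python3 - <<'E'
from h import *
plan(.4719,.3196,.0838)
f=cam("wrist");cv2.imwrite("pics/w12.png",f["bgr"])
E
```

```text
t: 27.25
eef_pos: [0.4757, 0.2302, 0.1768]
ee_rot: [0.523, 1.57, -2.82]
force: [1.5, -0.6, -4.6]
width: 0.0401
t: 27.88
eef_pos: [0.4723, 0.3153, 0.1765]
ee_rot: [0.939, 1.57, -2.405]
force: [0.1, 0.2, -5.0]
width: 0.0397
pos [0.4723 0.3153 0.1765] jawdeg 168.39 q [ 0.93  0.22 -0.3  -0.   -1.05 -1.14] t 27.88 w 0.0397 F [ 0.1  0.2 -5. ]
shift [ 0.0927 -0.0042  0.0012] rot [0. 0. 0.] deg [0. 0. 0.]
```

View pics/w12.png

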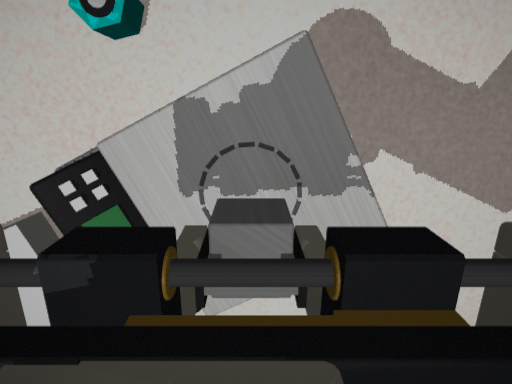

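The block hangs over the ring (250,190) and the console is well clear to the side. Lowering.

```bash
python3 -m crank '[[0.03,-0.004,0.001,0,0,0,0],[0.06,-0.004,0.001,0,0,0,0],[0.078,-0.004,0.001,0,0,0,0],[0.086,-0.004,0.001,0,0,0,0],[0.089,-0.004,0.001,0,0,0,0],[0.091,-0.004,0.001,0,0,0,0],[0.092,-0.004,0.001,0,0,0,0],[0.093,-0.004,0.001,0,0,0,0],[0.093,-0.004,0.001,0,0,0,0]]'
```

```text
t: 29.05
eef_pos: [0.4725, 0.3206, 0.0839]
ee_rot: [-1.981, 1.571, 0.959]
force: [-0.6, -0.9, -5.9]
width: 0.0399
```

```bash
python3 -m crank '[[0.001,0,0,0,0,0,0],[0.0015,0,0,0,0,0,0],[0.0015,0,0,0,0,0,0]]'
```

```text
t: 29.42
eef_pos: [0.4725, 0.3206, 0.0838]
ee_rot: [-2.379, 1.57, 0.561]
force: [-5.1, -1.8, 8.8]
width: 0.0397
```

Seated (+8.8 N). Release and rise.

```bash
python3 -m crank '[[0,0,0,0,0,0,0.6],[0,0,0,0,0,0,1],[0,0,0,0,0,0,1],[0,0,0,0,0,0,1],[-0.03,0,0,0,0,0,1],[-0.08,0,0,0,0,0,1],[-0.13,0,0,0,0,0,1],[-0.13,0,0,0,0,0,1],[-0.13,0,0,0,0,0,1]]'; python3 - <<'E'
from h import *
f=cam("wrist");cv2.imwrite("pics/w13.png",f["bgr"]);print(proj(f,(.4719,.3196,.112)),proj(f,(.4719,.3196,.13)));plan(0,0,0)
f=cam("top");cv2.imwrite("pics/t3.png",np.clip(cv2.resize(f["bgr"][130:290,60:380],None,fx=2.5,fy=2.5,interpolation=cv2.INTER_CUBIC)*1.4,0,255).astype(np.uint8))
b=f["bgr"];hsv=cv2.cvtColor(b,cv2.COLOR_BGR2HSV)
for n,p in dict(knob=(.4562,.0267,.067),hextop=(.6043,-.2867,.051)).items(): print(n,(proj(f,p)-[60,130])*2.5)
f=cam("scene");cv2.imwrite("pics/s3.png",cv2.resize(f["bgr"][110:330,100:350],None,fx=2.7,fy=2.7,interpolation=cv2.INTER_CUBIC))
E
```

```text
t: 30.55
eef_pos: [0.4722, 0.3204, 0.212]
ee_rot: [-0.679, 1.57, 2.26]
force: [0.5, 0.4, -0.8]
width: 0.0879
[250.76944252 188.61628504] [250.78981589 194.74379307]
pos [0.472  0.3201 0.2113] jawdeg 168.41 q [ 0.94  0.2  -0.24 -0.   -1.13 -1.14] t 30.6 w 0.0876 F [ 0.1  0.8 -0.3]
shift [0.2121 0.4081 0.3979] rot [0. 0. 0.] deg [0. 0. 0.]
knob [437.15852651 249.59038585]
hextop [712.45049882 123.94194248]
```

View pics/w13.png

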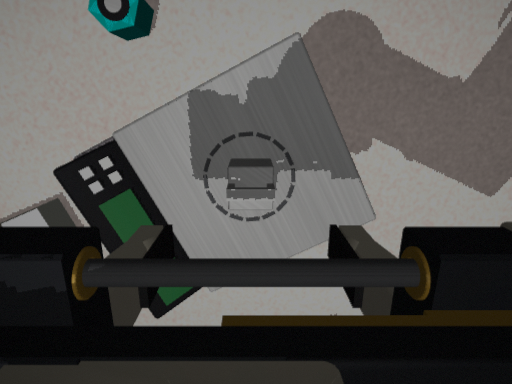

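View pics/t3.png

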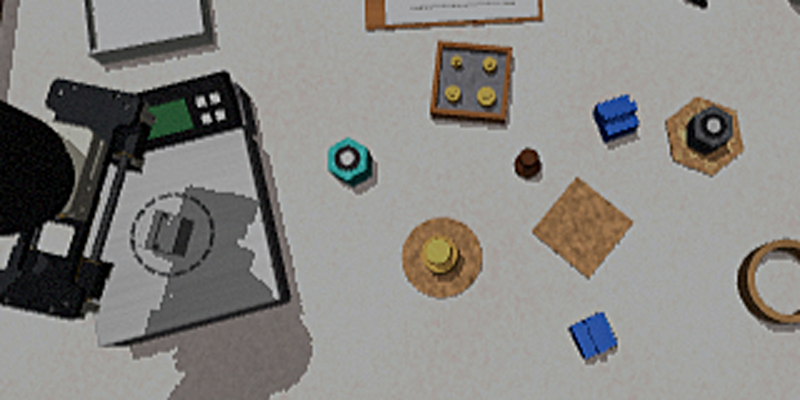

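View pics/s3.png

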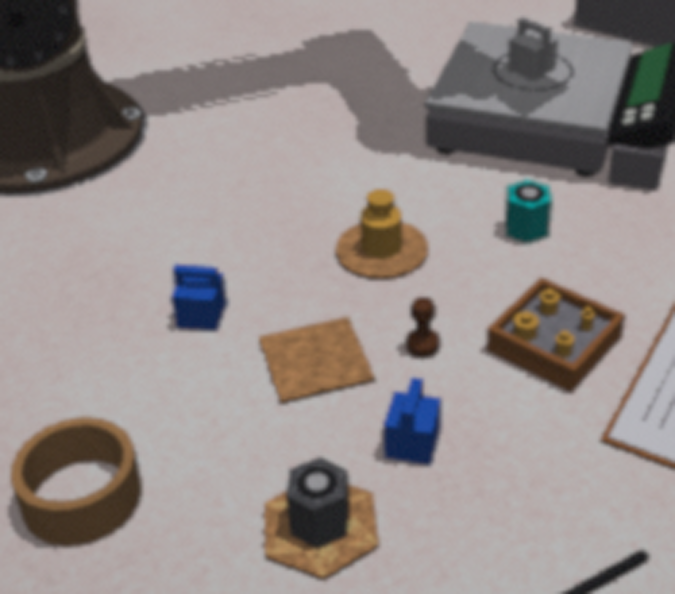

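The final views show:
- **Round:** the knob is at (438,249), predicted (437,250).
- **Hex:** the dot is at (712,125), predicted (712,124).
- **Block:** it stands upright inside the ring, with its handle at about (250,193), predicted (251,195).
- **Bystanders and look-alikes:** none has moved.

The hand is clear above. Handing in.

```bash
python3 -c "
from station import *
print(job_done())"
```

```text
the job is handed in; nothing more can be done
None
```

The job is done and handed in at about 31 s of the 102 s allowed. I parked the hex on the pan, moved the round weight to the round pad, moved the hex to the hex pad, then moved the square block to the middle of the pan.

- **Final position:** in the last views all three weights stand upright, within a few millimetres of their target middles by my pixel checks. The square pad is empty and the gripper is open and clear above.
- **Setting down:** each weight was lowered slowly until the force showed contact, about 6 to 9 N, before letting go.
- **Bystanders:** the stamp, tape roll, box and look-alikes look unmoved.

No check failed. The only disagreement was that the top and wrist cameras differed by about 1 mm on the pad centres, and I used values between the two.

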